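# Find the filter gap that grips the feeler blade

### The job

Take the feeler blade out of its stand and slide it down into the gaps of the filter block to feel which one has sprung contacts that grip it: one gap is too wide, one is too narrow, and the blade must never be forced down hard where it will not go. Leave the blade standing upright in the gap that grips it, pushed in until its shoulder is about 6 mm above the cover without touching it, let go so that the contacts alone hold it up, and do not knock the other things on the bench.

Things in the scene. Friction and masses are not known exactly. Their poses are not given: they have to be found in the camera images.
- blade_grip (a point): Centre of the feeler blade's handle; the blade starts upright in its stand. Handle: ribbed steel, 32 (x) x 18 (y) x 45 (z) mm, gripped across the 18 mm. Below it a steel blade 24 mm wide (x), 5 mm thick (y), 55 mm long, tapered to 2 mm over its last 11 mm. The end lies 77.5 mm, the shoulder (underside of the handle) 22.5 mm below this point. z up along the blade, y across its thickness. About 80 g
- blade_tip (a point): Middle of the bottom end of the blade, same axes as blade_grip, 55 mm below the shoulder
- stand: Black plastic stand, fixed, 70 x 64 mm foot, 70 mm tall, with one loose slot (x long) in its top in which the blade stands with its shoulder on the top. Origin at the centre of its underside, z up
- block: Fixed aluminium filter block, brass connectors at its ends: 64 (x) x 164 (y) x 70 mm tall, origin at the centre of its underside, z up. Its 12 mm cover has three outwardly alike gaps in a row along y, 50 mm apart, mouths 34 (x) x 9 mm (y) with a 2 mm chamfer. Inside each, 24 to 32 mm below the cover's top, two round brass contact noses face each other across y; only their spacing differs
- gap_left (a point): Centre of the mouth of the gap at the block's +y end, level with the cover's top (70 mm up); axes as the block's. Which gap is which changes each time: in the wide one the noses are 9 mm apart and the blade passes freely; in the gripping one they are 2 mm apart but sprung (4.5 N/mm a side), so the blade parts them
- gap_middle (a point): The same point of the middle gap. In the gripping gap the blade drags with 3 to 7 N while it slides between the noses (little is felt at rest), is pushed sideways if off centre, and stays at the depth where it is let go; in the wide gap it drops until its shoulder lies on the cover
- gap_right (a point): The same point of the gap at the block's -y end. In the too-narrow gap the noses touch and never part: the blade stops on them with its shoulder about 29 mm above the cover (see joint pinched)
- pinched (a joint): How far the contacts in the too-narrow gap have been pushed down by the blade, m: 0 at rest, 3.5 N per mm; more than 6 mm (21 N) ruins them
- adapter: small brass connector adapter, 22 mm across, 34 mm tall, standing near the filter block; bystander. Origin at the middle of its underside
- attenuator: small steel barrel, 24 mm across, 42 mm tall, standing near the filter block; bystander. Origin at the middle of its underside
- coupon: red circuit-board coupon 36 x 70 x 4 mm lying near the stand; bystander. Origin at the middle of its underside
- bench_key: flat steel spanner 120 mm long, 6 mm thick, lying near the stand; bystander. Origin at the middle of its underside

How it is judged:
By the outcome, as a careful person would: the job done as asked, in the order asked, and still so for the second after the job is handed in, with the robot touching nothing.
It also fails if it takes over 67 s, if anything falls off the work surface, if the arm or the gripper's body presses on something with over 40 N, if the wrist force passes 120 N, or if a joint passes its speed limit or range.

### The arm

A 7-joint arm with a two-finger parallel gripper is mounted at the origin on the work surface. World frame = base frame: x ahead of the robot, y to its left, z up, the work surface at z = 0. Lengths are in m, angles in rad, forces in N, time in s.
With the tool pointing down it reaches from about 0.4 to 0.85 m from the base axis. Payload 4.5 kg.
Tool frame: the origin (TCP) lies between the finger pads; the fingertips stand 11 mm ahead of it and the grasp point (between the pads) lies 8 mm behind it (r.tip_reach is the distance from the TCP to the fingertips, in m); x points along the fingers, y is the direction in which the jaws open and shut, and the axes are right-handed (so a half turn about x gives the same grasp; the last joint's range is limited). The gripper opens to 88 mm and grips with 3 to 60 N. Pads are 18 mm wide; open, the fingers measure 123 mm over their backs; the gripper's body (75 mm by 187 mm) begins 45 mm behind the grasp point.
Start: joints at [-1.098, 0.689, -0.195, 1.565, 0.157, 0.902, -0.215], TCP at [0.266, 0.566, 0.25] pointing down, gripper open.
Joint ranges: [-3.01, 3.01], [-0.46, 2.08], [-1.47, 1.51], [0.13, 2.56], [-1, 4.14], [0.04, 2.09], [-2.66, 2.66]. Speed limits (rad/s): [2.57, 2.57, 3.14, 3.14, 3.14, 3.14, 3.14].

### API

Orientations are given as a unit quaternion [x, y, z, w].
In Python, from plant import r gives the robot as it stands.
- The arm moves only by the tool drive_tool, never from a script. Its argument "deltas" is a list of rows, each a list of 3 entries, a list of its own where there are three numbers: the turn, a rotation vector about the tool's x, y, z in degrees, then the shift along the tool's x, y, z in cm, then the finger opening in cm, from 0 to 8.81. A call has 1 to 12 rows; each row shifts and turns the commanded pose from where the row before left it, along the tool's axes as they then stand; what a row does not reach is not made up. A row lasts 1/12 s, in which the tool goes at most 41.7 mm and 7.16 degrees, less where a joint would pass 70% of its speed; a pose out of reach is approached as far as the arm can. A call is refused whole if a number of a shift passes 4.17 or a number of a turn 7.16, either way. A call with a gripper value outside its range is refused whole. The fingers move at their own pace and stop on an object; "force" is the grip in N (left out, the last holds). Time passes only in rows, so rows that do not move let the fingers close. It gives the time, the measured TCP pose, the force and the opening at its end, in the units of the state.
- r.get_state(): the state, without advancing time (a new reading comes with each control period).
- r.snapshot(name): name is "scene" or "top"; returns a dict with "color" (480x640x3 uint8, red, green, blue), "fov_y" (degrees; the focal length in pixels is half the picture's height over the tangent of half this angle, whatever the lens; pixels are square), "cx", "cy" (the principal point, pixels), "k1" (the pictures are not rectified: a ray, as slopes to the right and down, at radius r is drawn at 1 + k1 r^2 times it, then the intrinsics apply), "extrinsics" (4x4, takes a point from world to camera coordinates). Camera axes: x right, y up, looking along -z (the intrinsics and any distortion apply to the point x, -y, -z); pixel columns grow to the right and rows downward; lengths in m; the calibration is good to about 2 mm. A picture is of the moment at which its call begins. There is no depth.
- r.finish_job(): hands the job in, once; it reports no verdict.
The state is a dict: "clock": time; "q": joint angles; "qd": joint speeds; "joint_torque": joint torques, N m; "tool_pos": TCP position; "eef_rot": TCP orientation; "contact_force": force on the tool from outside, world axes, zero at the start; "moment": the same for the moment, N m; "opening": opening from 0.0 (shut) to 1.0 (fully open).
Only numpy, scipy, OpenCV 4.12 (cv2) and the standard library are available. Lean on these libraries where they do the work, as an engineer would, in place of code of your own. Each camera call takes 0.05 s, during which the arm holds its last target. There are 200 camera calls.

## Working session

There is one attempt and no reset: what is moved stays moved. The work goes in short steps, Python scripts to look and compute and a tool call to move; the robot and the scene stay as the last step left them, time stands still between calls to the robot, and variables do not carry over. Pictures are saved under pics/ and viewed, about 8 in all and at most 12, crops included, and the job is handed in when it is done.

Besides the shell and the picture viewer there is one more tool, called after "Emit:" by a JSON object that holds its "api" and its "payload". drive_tool: Moves the arm, as the interface text tells. Its arguments: {"type":"object","properties":{"deltas":{"type":"array","items":{"type":"array"}},"force":{"type":"number"}},"required":["deltas"]}

```bash
ls; mkdir -p pics; cat > h.py <<'E'
import numpy as np, cv2
from plant import r
from scipy.spatial.transform import Rotation as R
def snap(cam,name):
    s=r.snapshot(cam); cv2.imwrite(f'pics/{name}.png',s['color'][:,:,::-1])
    np.save(f'pics/{cam}.npy',{k:v for k,v in s.items() if k!='color'},allow_pickle=True); return s
def cal(cam): return np.load(f'pics/{cam}.npy',allow_pickle=True).item()
def K(s):
    f=240/np.tan(np.radians(s['fov_y'])/2); return f
def proj(cam,P):
    s=cal(cam);E=s['extrinsics'];P=np.atleast_2d(P);c=P@E[:3,:3].T+E[:3,3]
    n=np.c_[c[:,0]/-c[:,2],-c[:,1]/-c[:,2]];rr=(n**2).sum(1)[:,None]
    return n*(1+s['k1']*rr)*K(s)+[s['cx'],s['cy']]
def ray(cam,u,v):
    s=cal(cam);E=s['extrinsics'];d=np.array([u-s['cx'],v-s['cy']])/K(s);n=d.copy()
    for _ in range(30): n=d/(1+s['k1']*(n@n))
    return -E[:3,:3].T@E[:3,3], E[:3,:3].T@np.array([n[0],-n[1],-1])
def atz(cam,u,v,z):
    o,d=ray(cam,u,v); return o+d*(z-o[2])/d[2]
E
python3 - <<'E'
from h import *
for c in('scene','top'):
    s=snap(c,c+'0');print(c,s['fov_y'],s['cx'],s['cy'],s['k1'],(-s['extrinsics'][:3,:3].T@s['extrinsics'][:3,3]).round(3))
st=r.get_state();print(st, r.tip_reach);print(R.from_quat(st['eef_rot']).as_matrix().round(3))
E
```

```text
pics
scene 50.56755892706524 316.3255835223327 235.07310798502462 0.028361559691398527 [0.977 0.369 0.558]
top 47.71579748165829 317.01389281090024 229.37924166869004 -0.008583583164586234 [0.365 0.    0.822]
{'clock': 0.1, 'q': array([-1.09818456,  0.68987051, -0.19451928,  1.56621418,  0.15731636,
        0.90252268, -0.21511474]), 'qd': array([ 0.00089855, -0.00153728,  0.00041075, -0.00204405, -0.00179278,
       -0.00019459, -0.00030714]), 'joint_torque': array([-3.85545020e-03, -5.28495741e+01, -1.27201114e+00, -1.53838438e+01,
       -5.25941723e-02,  1.92897387e-03,  3.72617239e-05]), 'tool_pos': array([0.26535341, 0.56527539, 0.24901558]), 'eef_rot': array([ 0.15330975,  0.69023737, -0.15444655,  0.69008315]), 'contact_force': array([ 0.09650055, -0.00226686, -0.62832031]), 'moment': array([ 0.0152282 ,  0.00821357, -0.03697525]), 'opening': 1.0016515364381768} 0.011
[[-0.001  0.425  0.905]
 [-0.002  0.905 -0.425]
 [-1.    -0.002  0.   ]]
```

View pics/top0.png

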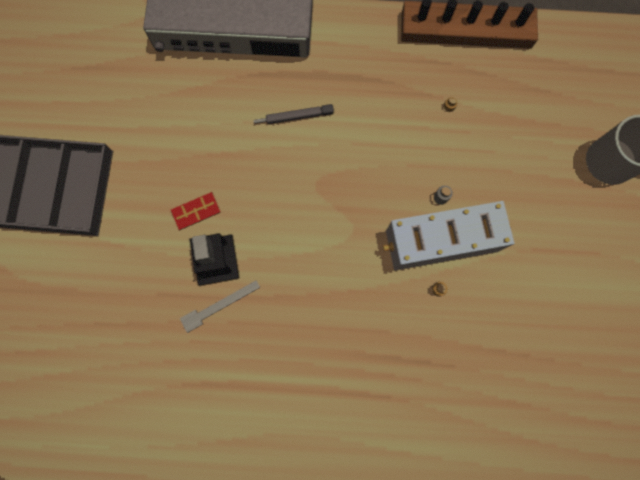

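View pics/scene0.png

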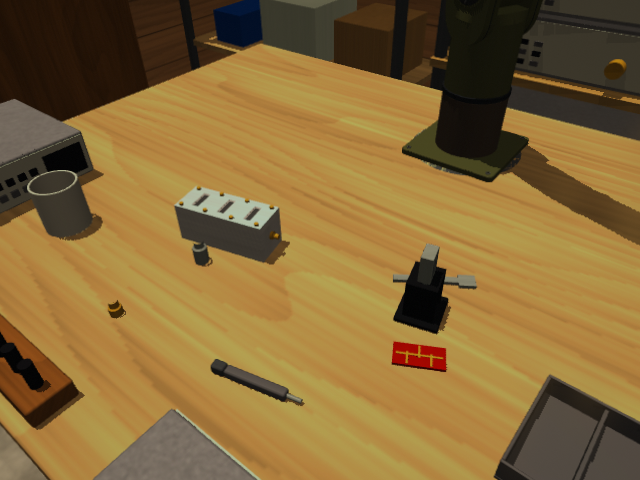

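Top view: the stand is at about (212,258) and the block at (452,234), with gaps at (419,238), (453,231) and (487,226). The coupon is at (196,210), the spanner around (222,306), the attenuator at (444,194), and small brass parts at (438,289) and (450,103). Next I'll enlarge the stand and block.

```bash
python3 - <<'E'
from h import *
t=cv2.imread('pics/top0.png');s=cv2.imread('pics/scene0.png')
def c(i,x,y,w,h,k): 
    return cv2.resize(i[y:y+h,x:x+w],None,fx=k,fy=k,interpolation=cv2.INTER_CUBIC)
a=np.hstack([c(t,180,220,70,70,4),c(t,375,190,130,70,4)[:, :520]])
b=np.hstack([c(s,380,235,70,70,4),c(s,165,175,130,70,4)])
cv2.imwrite('pics/crop1.png',np.vstack([a,b]))
for u,v,z in[(419,238,.07),(453,231,.07),(487,226,.07),(203,247,.115)]:print(atz('top',u,v,z).round(4))
print(atz('top',320,240,0),atz('top',330,240,0),atz('top',320,230,0))
E
```

```text
[ 0.5208 -0.1355  0.07  ]
[ 0.5338 -0.1834  0.07  ]
[ 0.5439 -0.2316  0.07  ]
[0.4824 0.1576 0.115 ]
[0.52315985 0.00426919 0.        ] [ 0.52407325 -0.01112328  0.        ] [0.53889588 0.00518233 0.        ]
```

View pics/crop1.png

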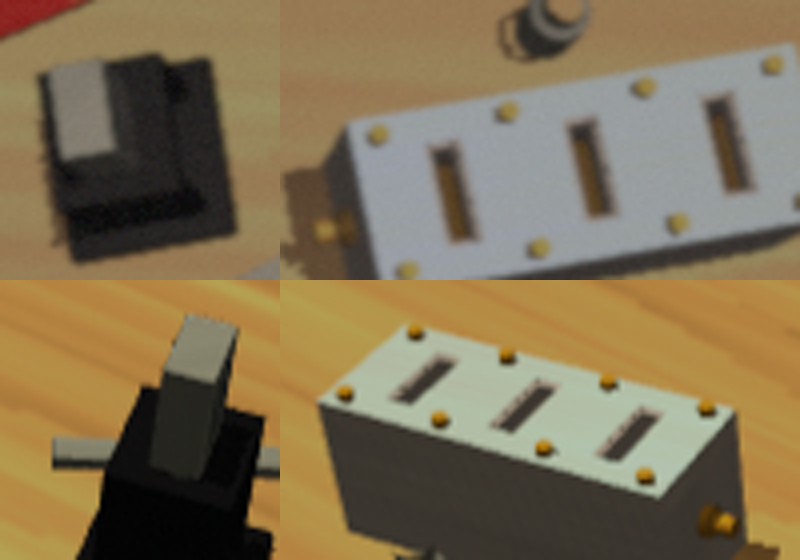

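```bash
cat > fit.py <<'E'
from h import *
from scipy.optimize import least_squares
def fit(model,obs,p0):
    # model: Nx3 local, obs: list of (cam, idx, u, v)
    def P(p):
        return model@R.from_euler('z',p[2]).as_matrix().T+[p[0],p[1],0]
    def res(p):
        W=P(p);return np.concatenate([proj(c,W[i])[0]-[u,v] for c,i,u,v in obs])
    return least_squares(res,p0)
E
python3 - <<'E'
from fit import *
def T(a,b,ox,oy,dx=0,dy=0): return ox+(a-dx)/4-.375, oy+(b-dy)/4-.375
gaps=np.array([[0,.05,.07],[0,0,.07],[0,-.05,.07]])
ot=[('top',i,*T(a,b,375,190,280,0)) for i,(a,b) in enumerate([(455,193),(593,168),(729,142.5)])]
os=[('scene',i,*T(a,b,165,175,280,280)) for i,(a,b) in enumerate([(630,435),(525,406),(425,380)])]
for o in(ot,os,ot+os):
    f=fit(gaps,o,[.53,-.18,.2]);print('block',f.x.round(4),np.degrees(f.x[2]),np.abs(f.fun).max())
h=np.array([[a*.016,b*.009,.115] for a,b in[(1,1),(1,-1),(-1,-1),(-1,1)]])
ot=[('top',i,*T(a,b,180,220)) for i,(a,b) in enumerate([(50,70),(100,62),(115,150),(62,160)])]
# scene: +x (far from robot) is nearer camera? corners
os=[('scene',i,*T(a,b,380,235,0,280)) for i,(a,b) in enumerate([(216,382),(165,372),(188,314),(238,327)])]
for o in(ot,os,ot+os):
    f=fit(h,o,[.48,.16,.15]);print('handle',f.x.round(4),np.degrees(f.x[2]),f.fun.round(1))
E
```

```text
block [ 0.5329 -0.1831  0.2435] 13.952258768435687 0.1213200222280193
block [ 0.5357 -0.1819  0.237 ] 13.580244791328948 0.15998962899101343
block [ 0.5337 -0.1831  0.2417] 13.847534886274227 0.980162700341225
handle [0.4819 0.1615 0.2487] 14.248033316844165 [-0.5 -0.3  0.4 -0.8  0.2  0.5 -0.1  0.6]
handle [0.4861 0.1632 0.2615] 14.984155128262962 [ 0.4  0.7 -0.5 -0.3 -0.3 -0.2  0.4 -0.3]
handle [0.4831 0.162  0.2549] 14.60525896124139 [-0.9 -1.2  0.  -1.8 -0.  -0.5 -0.3 -0.3  0.6 -0.9 -0.3 -1.8  0.  -1.7
  0.7 -1.7]
```

Emit:
{"api": "drive_tool", "payload": {"deltas": [[[-6.6, 0, 0], [0, 0, 0], 8.8], [[-6.6, 0, 0], [0, 0, 0], 8.8], [[-6.6, 0, 0], [0, 0, 0], 8.8], [[-6.6, 0, 0], [0, 0, 0], 8.8], [[-6.6, 0, 0], [0, 0, 0], 8.8], [[-6.6, 0, 0], [0, 0, 0], 8.8], [[0, 0, 0], [0, -3, 0.7], 8.8], [[0, 0, 0], [0, -3, 0.7], 8.8], [[0, 0, 0], [0, -3, 0.7], 8.8], [[0, 0, 0], [0, -3, 0.7], 8.8], [[0, 0, 0], [0, -3, 0.7], 8.8], [[0, 0, 0], [0, -3, 0.7], 8.8]]}}

```text
clock: 1.1
tool_pos: [0.3515, 0.4003, 0.2494]
eef_rot: [-0.089, 0.702, 0.089, 0.701]
contact_force: [0.0, -0.7, -0.3]
opening: 0.999
```

```bash
cat > go.py <<'E'
from h import *
import sys
def to(x,y,z,yaw):
    "remaining: turn about tool x (deg), shift in tool axes (cm, before turn), target TCP, tool y at yaw+90"
    st=r.get_state();M=R.from_quat(st['eef_rot']).as_matrix()
    a=np.radians(yaw);T=np.array([[0,-np.sin(a),np.cos(a)],[0,np.cos(a),np.sin(a)],[-1,0,0]])
    d=np.array([x,y,z])-st['tool_pos']
    print('t',round(st['clock'],2),'pos',st['tool_pos'].round(4),'F',st['contact_force'].round(2),'M',st['moment'].round(2),'open',round(st['opening']*88.1,1))
    print('turn deg',np.degrees(R.from_matrix(M.T@T).as_rotvec()).round(2),'shift cm in current axes',(M.T@d*100).round(2),'in target axes',(T.T@d*100).round(2))
if __name__=='__main__': to(*map(float,sys.argv[1:]))
E
python3 go.py .482 .1615 .2 14.5
```

```text
t 1.1 pos [0.3515 0.4003 0.2494] F [ 0.03 -0.73 -0.26] M [ 0.01 -0.05  0.01] open 88.0
turn deg [-0.03 -0.03  0.03] shift cm in current axes [  4.95 -26.38   6.67] in target axes [  4.94 -26.39   6.65]
```

Emit:
{"api": "drive_tool", "payload": {"deltas": [[[0, 0, 0], [0.6, -3.3, 0.83], 8.8], [[0, 0, 0], [0.6, -3.3, 0.83], 8.8], [[0, 0, 0], [0.6, -3.3, 0.83], 8.8], [[0, 0, 0], [0.6, -3.3, 0.83], 8.8], [[0, 0, 0], [0.6, -3.3, 0.83], 8.8], [[0, 0, 0], [0.6, -3.3, 0.83], 8.8], [[0, 0, 0], [0.6, -3.3, 0.83], 8.8], [[0, 0, 0], [0.6, -3.3, 0.83], 8.8], [[0, 0, 0], [0, 0, 0], 8.8]]}}

```text
clock: 1.85
tool_pos: [0.4838, 0.1541, 0.2]
eef_rot: [-0.087, 0.703, 0.083, 0.701]
contact_force: [-0.1, 1.1, -0.7]
opening: 0.996
```

```bash
python3 - <<'E'
from go import *
to(.482,.1615,.087,14.5)
t=snap('top','t1');s=snap('scene','s1')
def c(i,x,y,w,h,k): return cv2.resize(i['color'][y:y+h,x:x+w,::-1],None,fx=k,fy=k,interpolation=cv2.INTER_CUBIC)
cv2.imwrite('pics/crop2.png',np.hstack([c(t,140,180,130,130,3),c(s,365,190,130,130,3)]))
E
```

```text
t 1.85 pos [0.4838 0.1541 0.2   ] F [-0.09  1.07 -0.74] M [ 0.08  0.01 -0.01] open 87.8
turn deg [-0.7  -0.17  0.36] shift cm in current axes [11.29  0.83  0.03] in target axes [1.13e+01 7.60e-01 1.00e-02]
```

View pics/crop2.png

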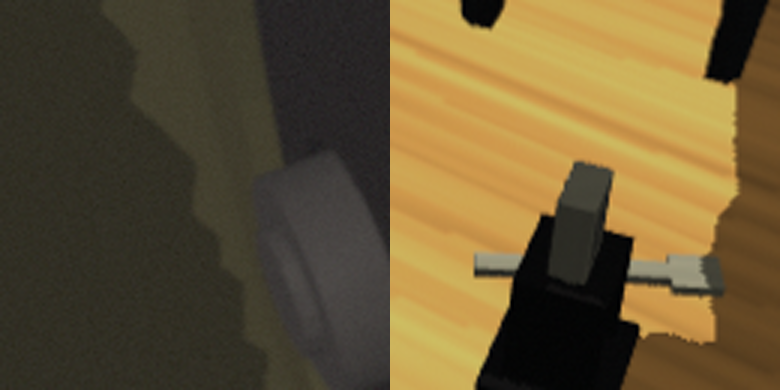

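```bash
python3 - <<'E'
from h import *
st=r.get_state();M=R.from_quat(st['eef_rot']).as_matrix();p=st['tool_pos'];print(p.round(4))
for yy in(-.0615,-.044,.044,.0615):
  for zz in(-.009,.009):
    w=p+M@[.011,yy,zz]; print(yy,zz,((proj('scene',w)[0]-[365,190])*3+[390,0]).round(0))
t=cv2.imread('pics/s1.png')[170:250,375:500]
cv2.imwrite('pics/crop3.png',cv2.resize(t,None,fx=6,fy=6,interpolation=cv2.INTER_CUBIC))
for yy in(-.0615,-.044,.044,.0615):
  for zz in(-.009,.009):
    w=p+M@[.011,yy,zz]; print(yy,zz,((proj('scene',w)[0]-[375,170])*6+2.5).round(0))
E
```

```text
[0.4817 0.1612 0.2011]
-0.0615 -0.009 [471.  -3.]
-0.0615 0.009 [458.  19.]
-0.044 -0.009 [511.   6.]
-0.044 0.009 [499.  28.]
0.044 -0.009 [721.  52.]
0.044 0.009 [712.  76.]
0.0615 -0.009 [765.  61.]
0.0615 0.009 [757.  86.]
-0.0615 -0.009 [105. 117.]
-0.0615 0.009 [ 79. 161.]
-0.044 -0.009 [184. 134.]
-0.044 0.009 [160. 179.]
0.044 -0.009 [604. 226.]
0.044 0.009 [587. 275.]
0.0615 -0.009 [692. 245.]
0.0615 0.009 [677. 295.]
```

View pics/crop3.png

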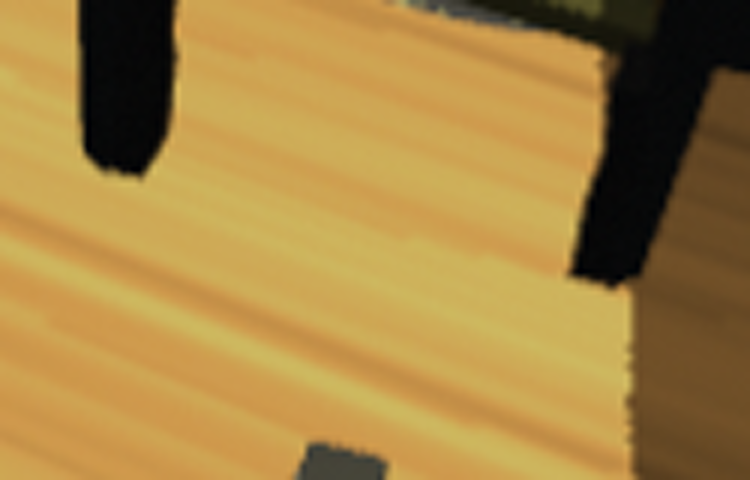

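```bash
python3 - <<'E'
from h import *
print(r.get_state()['tool_pos'].round(4))
s=snap('scene','s2')
print(r.get_state()['tool_pos'].round(4))
t=cv2.imread('pics/s2.png')[170:250,375:500]
cv2.imwrite('pics/crop4.png',cv2.resize(t,None,fx=6,fy=6,interpolation=cv2.INTER_CUBIC))
E
```

```text
[0.4817 0.1612 0.2011]
[0.4812 0.1631 0.2016]
```

View pics/crop4.png

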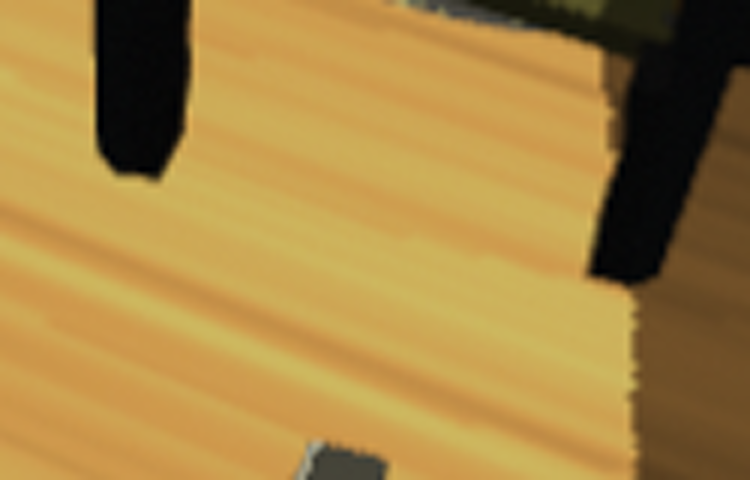

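Emit:
{"api": "drive_tool", "payload": {"deltas": [[[0, 0, 0], [0, 0, 0], 8.8], [[0, 0, 0], [0, 0, 0], 8.8], [[0, 0, 0], [0, 0, 0], 8.8]]}}

```text
clock: 2.25
tool_pos: [0.4809, 0.1644, 0.202]
eef_rot: [-0.09, 0.701, 0.09, 0.701]
contact_force: [0.1, 0.0, 0.1]
opening: 1.001
```

```bash
python3 go.py .486 .163 .087 14.6
```

```text
t 2.25 pos [0.4809 0.1644 0.202 ] F [0.05 0.04 0.1 ] M [0.05 0.03 0.05] open 88.2
turn deg [ 0.01  0.02 -0.04] shift cm in current axes [11.5  -0.27  0.46] in target axes [11.5  -0.26  0.46]
```

Emit:
{"api": "drive_tool", "payload": {"deltas": [[[0, 0, 0], [1, -0.13, 0.23], 8.8], [[0, 0, 0], [1.5, -0.13, 0.23], 8.8], [[0, 0, 0], [1.5, 0, 0], 8.8], [[0, 0, 0], [1.5, 0, 0], 8.8], [[0, 0, 0], [1.5, 0, 0], 8.8], [[0, 0, 0], [1.5, 0, 0], 8.8], [[0, 0, 0], [1.2, 0, 0], 8.8], [[0, 0, 0], [1, 0, 0], 8.8], [[0, 0, 0], [0.5, 0, 0], 8.8], [[0, 0, 0], [0.2, 0, 0], 8.8], [[0, 0, 0], [0, 0, 0], 8.8], [[0, 0, 0], [0, 0, 0], 8.8]]}}

```text
clock: 3.25
tool_pos: [0.4867, 0.1618, 0.088]
eef_rot: [-0.089, 0.701, 0.089, 0.702]
contact_force: [-1.0, 0.0, 0.6]
opening: 1.001
```

```bash
python3 go.py .486 .163 .087 14.6
```

```text
t 3.25 pos [0.4867 0.1618 0.088 ] F [-0.95  0.02  0.56] M [ 0.07 -0.06  0.03] open 88.2
turn deg [-0.13  0.04 -0.01] shift cm in current axes [ 0.1   0.13 -0.04] in target axes [ 0.1   0.13 -0.04]
```

Emit:
{"api": "drive_tool", "payload": {"deltas": [[[0, 0, 0], [0, 0.1, 0], 6], [[0, 0, 0], [0, 0, 0], 4], [[0, 0, 0], [0, 0, 0], 3], [[0, 0, 0], [0, 0, 0], 2.4], [[0, 0, 0], [0, 0, 0], 2.4], [[0, 0, 0], [0, 0, 0], 2.2], [[0, 0, 0], [0, 0, 0], 2.1], [[0, 0, 0], [0, 0, 0], 2.0], [[0, 0, 0], [0, 0, 0], 1.9], [[0, 0, 0], [0, 0, 0], 1.8], [[0, 0, 0], [0, 0, 0], 1.7], [[0, 0, 0], [0, 0, 0], 1.5]], "force": 10}}

```text
clock: 4.25
tool_pos: [0.4862, 0.1626, 0.0877]
eef_rot: [-0.089, 0.701, 0.089, 0.701]
contact_force: [-0.1, -0.4, -0.6]
opening: 0.207
```

Emit:
{"api": "drive_tool", "payload": {"deltas": [[[0, 0, 0], [0, 0, 0], 0], [[0, 0, 0], [0, 0, 0], 0], [[0, 0, 0], [0, 0, 0], 0]], "force": 30}}

```text
clock: 4.5
tool_pos: [0.4862, 0.1626, 0.0877]
eef_rot: [-0.089, 0.701, 0.089, 0.701]
contact_force: [0.3, 0.2, -0.5]
opening: 0.198
```

```bash
python3 go.py .486 .163 .087 14.6
```

```text
t 4.5 pos [0.4862 0.1626 0.0877] F [ 0.3   0.16 -0.48] M [-0.02  0.02  0.01] open 17.4
turn deg [-0.14  0.   -0.01] shift cm in current axes [ 0.07  0.04 -0.01] in target axes [ 0.07  0.04 -0.01]
```

Emit:
{"api": "drive_tool", "payload": {"deltas": [[[0, 0, 0], [-0.4, 0, 0], 0], [[0, 0, 0], [-0.8, 0, 0], 0], [[0, 0, 0], [-1.2, 0, 0], 0], [[0, 0, 0], [-1.5, 0, 0], 0], [[0, 0, 0], [-1.5, 0, 0], 0], [[0, 0, 0], [-1.5, 0, 0], 0], [[0, 0, 0], [-1.5, 0, 0], 0], [[0, 0, 0], [-1.5, 0, 0], 0], [[0, 0, 0], [-1.2, 0, 0], 0], [[-0.8, 0, 0], [-0.5, 0, 0], 0], [[0, 0, 0], [0, 0, 0], 0]]}}

```text
clock: 5.42
tool_pos: [0.4868, 0.1627, 0.2052]
eef_rot: [-0.094, 0.7, 0.094, 0.702]
contact_force: [0.1, 0.0, -1.1]
opening: 0.197
```

```bash
python3 go.py .5238 -.1334 .18 13.8
```

```text
t 5.42 pos [0.4868 0.1627 0.2052] F [ 0.08  0.03 -1.07] M [0.04 0.05 0.01] open 17.4
turn deg [ 1.5   0.15 -0.02] shift cm in current axes [  2.5  -29.54  -4.25] in target axes [  2.52 -29.64  -3.47]
```

Emit:
{"api": "drive_tool", "payload": {"deltas": [[[1.5, 0, 0], [0, 0, 0], 0], [[0, 0, 0], [0, -1.5, -0.18], 0], [[0, 0, 0], [0, -2.5, -0.29], 0], [[0, 0, 0], [0, -3.2, -0.37], 0], [[0, 0, 0], [0, -3.2, -0.37], 0], [[0, 0, 0], [0, -3.2, -0.37], 0], [[0, 0, 0], [0, -3.2, -0.37], 0], [[0, 0, 0], [0, -3.2, -0.37], 0], [[0, 0, 0], [0, -3.2, -0.37], 0], [[0, 0, 0], [0, -3.2, -0.37], 0], [[0, 0, 0], [0, -2.2, -0.26], 0], [[0, 0, 0], [0, -1.0, -0.15], 0]]}}

```text
clock: 6.42
tool_pos: [0.5221, -0.1376, 0.2024]
eef_rot: [-0.083, 0.703, 0.082, 0.701]
contact_force: [-0.5, -0.2, 0.2]
opening: 0.2
```

Emit:
{"api": "drive_tool", "payload": {"deltas": [[[0, 0, 0], [1, 0, 0], 0], [[0, 0, 0], [1, 0, 0], 0], [[0, 0, 0], [0.5, 0, 0], 0], [[0, 0, 0], [0, 0, 0], 0], [[0, 0, 0], [0, 0, 0], 0], [[0, 0, 0], [0, 0, 0], 0]]}}

```text
clock: 6.92
tool_pos: [0.5231, -0.1318, 0.1788]
eef_rot: [-0.085, 0.702, 0.086, 0.702]
contact_force: [0.2, 0.5, -0.9]
opening: 0.2
```

```bash
python3 - <<'E'
from go import *
to(.5238,-.1334,.15,13.8)
s=snap('scene','s3')
t=cv2.imread('pics/s3.png')[120:250,165:295]
cv2.imwrite('pics/crop5.png',cv2.resize(t,None,fx=4.5,fy=4.5,interpolation=cv2.INTER_CUBIC))
to(.5238,-.1334,.15,13.8)
E
```

```text
t 6.92 pos [ 0.5231 -0.1318  0.1788] F [ 0.24  0.5  -0.91] M [0.1  0.01 0.02] open 17.6
turn deg [ 0.08  0.01 -0.03] shift cm in current axes [ 2.88 -0.17  0.03] in target axes [ 2.88 -0.17  0.03]
t 6.97 pos [ 0.5232 -0.1322  0.179 ] F [ 0.42 -0.38  0.19] M [-0.01  0.01 -0.03] open 17.9
turn deg [ 0.05  0.03 -0.01] shift cm in current axes [ 2.9  -0.13  0.03] in target axes [ 2.9  -0.13  0.03]
```

View pics/crop5.png

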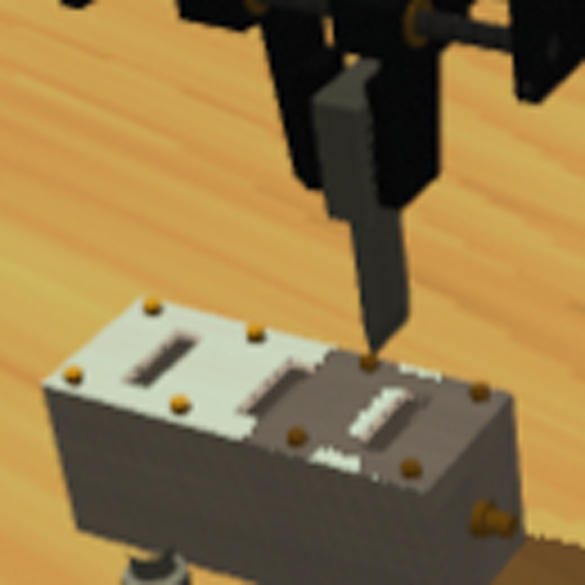

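```bash
python3 - <<'E'
from h import *
st=r.get_state();M=R.from_quat(st['eef_rot']).as_matrix();p=st['tool_pos']
f=lambda w:((proj('scene',w)[0]-[165,120])*4.5+1.75).round(0)
for z in(-.012,0,.012): print('tip',f(p+M@[.0727,0,z]))
print('shoulder front corners',[f(p+M@[.0177,y,.016]) for y in(-.009,.009)])
B=R.from_euler('z',13.8,degrees=True).as_matrix()
for g in(.05,0,-.05):print('gap',[f(np.array([.5357,-.1819,.07])+B@[a,g+b,0]) for a,b in((.017,0),(-.017,0))])
E
```

```text
tip [404. 321.]
tip [387. 339.]
tip [370. 357.]
shoulder front corners [array([323., 221.]), array([370., 232.])]
gap [array([370., 447.]), array([417., 396.])]
gap [array([251., 415.]), array([301., 366.])]
gap [array([136., 384.]), array([188., 336.])]
```

Emit:
{"api": "drive_tool", "payload": {"deltas": [[[0, 0, 0], [0, 0, 0], 0], [[0, 0, 0], [0, 0, 0], 0], [[0, 0, 0], [0, 0, 0], 0], [[0, 0, 0], [0, 0, 0], 0]]}}

```text
clock: 7.3
tool_pos: [0.523, -0.1333, 0.1789]
eef_rot: [-0.085, 0.702, 0.085, 0.702]
contact_force: [0.3, 0.3, -0.8]
opening: 0.202
```

```bash
python3 go.py .5238 -.1334 .125 13.8
```

```text
t 7.3 pos [ 0.523  -0.1333  0.1789] F [ 0.28  0.3  -0.83] M [ 0.04 -0.   -0.02] open 17.8
turn deg [-0.05  0.02  0.01] shift cm in current axes [ 5.39 -0.03  0.07] in target axes [ 5.39 -0.03  0.08]
```

Emit:
{"api": "drive_tool", "payload": {"deltas": [[[0, 0, 0], [0.6, 0, 0.08], 0], [[0, 0, 0], [0.8, 0, 0], 0], [[0, 0, 0], [0.8, 0, 0], 0], [[0, 0, 0], [0.6, 0, 0], 0], [[0, 0, 0], [0.5, 0, 0], 0], [[0, 0, 0], [0.5, 0, 0], 0], [[0, 0, 0], [0.5, 0, 0], 0], [[0, 0, 0], [0.5, 0, 0], 0], [[0, 0, 0], [0.4, 0, 0], 0], [[0, 0, 0], [0.2, 0, 0], 0], [[0, 0, 0], [0, 0, 0], 0], [[0, 0, 0], [0, 0, 0], 0]]}}

```text
clock: 8.3
tool_pos: [0.5238, -0.133, 0.1247]
eef_rot: [-0.085, 0.702, 0.085, 0.702]
contact_force: [0.6, 0.7, -0.7]
opening: 0.203
```

Emit:
{"api": "drive_tool", "payload": {"deltas": [[[0, 0, 0], [0.1, 0, 0], 0], [[0, 0, 0], [0.1, 0, 0], 0], [[0, 0, 0], [0.1, 0, 0], 0], [[0, 0, 0], [0.1, 0, 0], 0]]}}

```text
clock: 8.63
tool_pos: [0.5238, -0.1331, 0.1207]
eef_rot: [-0.085, 0.702, 0.085, 0.702]
contact_force: [-0.3, 0.3, -1.4]
opening: 0.205
```

```bash
python3 go.py .5238 -.1334 .125 13.8
```

```text
t 8.63 pos [ 0.5238 -0.1331  0.1207] F [-0.29  0.33 -1.38] M [ 0.1  -0.05 -0.03] open 18.1
turn deg [-0.04  0.01  0.  ] shift cm in current axes [-0.43 -0.03 -0.  ] in target axes [-0.43 -0.03 -0.  ]
```

Emit:
{"api": "drive_tool", "payload": {"deltas": [[[0, 0, 0], [0.1, 0, 0], 0], [[0, 0, 0], [0.1, 0, 0], 0], [[0, 0, 0], [0.1, 0, 0], 0]]}}

```text
clock: 8.88
tool_pos: [0.5237, -0.133, 0.1176]
eef_rot: [-0.085, 0.702, 0.085, 0.702]
contact_force: [-0.7, 0.4, -1.8]
opening: 0.198
```

Emit:
{"api": "drive_tool", "payload": {"deltas": [[[0, 0, 0], [0.1, 0, 0], 0], [[0, 0, 0], [0.1, 0, 0], 0]]}}

```text
clock: 9.05
tool_pos: [0.5239, -0.1334, 0.1158]
eef_rot: [-0.085, 0.702, 0.084, 0.702]
contact_force: [-0.8, -0.3, 1.7]
opening: 0.202
```

Emit:
{"api": "drive_tool", "payload": {"deltas": [[[0, 0, 0], [0.1, 0, 0], 0], [[0, 0, 0], [0.1, 0, 0], 0]]}}

```text
clock: 9.22
tool_pos: [0.5242, -0.1335, 0.1141]
eef_rot: [-0.085, 0.702, 0.084, 0.702]
contact_force: [-0.6, -1.0, 7.2]
opening: 0.202
```

Emit:
{"api": "drive_tool", "payload": {"deltas": [[[0, 0, 0], [0.1, 0, 0], 0], [[0, 0, 0], [0, 0, 0], 0], [[0, 0, 0], [0, 0, 0], 0]]}}

```text
clock: 9.47
tool_pos: [0.5242, -0.1335, 0.1136]
eef_rot: [-0.085, 0.702, 0.084, 0.702]
contact_force: [-1.4, -1.8, 8.2]
opening: 0.198
```

The force reached 8 N at the predicted stop depth and stayed there at rest, so the left gap is the too-narrow one. I'm backing out and moving to the middle gap.

Emit:
{"api": "drive_tool", "payload": {"deltas": [[[0, 0, 0], [-0.4, 0, 0], 0], [[0, 0, 0], [-0.8, 0, 0], 0], [[0, 0, 0], [-1, 0, 0], 0], [[0, 0, 0], [-1, 0, 0], 0], [[0, 0, 0], [-1, 0, 0], 0], [[0, 0, 0], [-0.8, 0, 0], 0], [[0, 0, 0], [-0.2, 0, 0], 0], [[0, 0, 0], [0, 0, 0], 0]]}}

```text
clock: 10.13
tool_pos: [0.5241, -0.1331, 0.1656]
eef_rot: [-0.085, 0.701, 0.085, 0.703]
contact_force: [0.7, 0.0, -0.2]
opening: 0.2
```

Emit:
{"api": "drive_tool", "payload": {"deltas": [[[0, 0, 0], [0, -0.5, 0], 0], [[0, 0, 0], [0, -1, 0], 0], [[0, 0, 0], [0, -1, 0], 0], [[0, 0, 0], [0, -1, 0], 0], [[0, 0, 0], [0, -1, 0], 0], [[0, 0, 0], [0, -0.5, 0], 0], [[0, 0, 0], [0, 0, 0], 0], [[0, 0, 0], [0, 0, 0], 0], [[0, 0, 0], [0, 0, 0], 0], [[0, 0, 0], [0, 0, 0], 0], [[0, 0, 0], [0, 0, 0], 0]]}}

```text
clock: 11.05
tool_pos: [0.5356, -0.1809, 0.1648]
eef_rot: [-0.085, 0.702, 0.085, 0.702]
contact_force: [-0.8, -0.5, -1.3]
opening: 0.203
```

```bash
python3 go.py .5357 -.1820 .125 13.8
```

```text
t 11.05 pos [ 0.5356 -0.1809  0.1648] F [-0.78 -0.52 -1.25] M [0.09 0.02 0.06] open 17.9
turn deg [ 0.02  0.   -0.02] shift cm in current axes [ 3.98 -0.11 -0.01] in target axes [ 3.98 -0.11 -0.01]
```

Emit:
{"api": "drive_tool", "payload": {"deltas": [[[0, 0, 0], [0.4, -0.06, 0], 0], [[0, 0, 0], [0.6, 0, 0], 0], [[0, 0, 0], [0.6, 0, 0], 0], [[0, 0, 0], [0.6, 0, 0], 0], [[0, 0, 0], [0.5, 0, 0], 0], [[0, 0, 0], [0.5, 0, 0], 0], [[0, 0, 0], [0.4, 0, 0], 0], [[0, 0, 0], [0.3, 0, 0], 0], [[0, 0, 0], [0.1, 0, 0], 0], [[0, 0, 0], [0, 0, 0], 0], [[0, 0, 0], [0, 0, 0], 0]]}}

```text
clock: 11.97
tool_pos: [0.5359, -0.1822, 0.1248]
eef_rot: [-0.085, 0.702, 0.085, 0.702]
contact_force: [-0.4, 0.3, -0.8]
opening: 0.2
```

Emit:
{"api": "drive_tool", "payload": {"deltas": [[[0, 0, 0], [0.1, 0, 0], 0], [[0, 0, 0], [0.1, 0, 0], 0], [[0, 0, 0], [0.1, 0, 0], 0], [[0, 0, 0], [0.1, 0, 0], 0], [[0, 0, 0], [0.1, 0, 0], 0], [[0, 0, 0], [0.1, 0, 0], 0], [[0, 0, 0], [0.1, 0, 0], 0], [[0, 0, 0], [0.1, 0, 0], 0]]}}

```text
clock: 12.63
tool_pos: [0.5357, -0.1822, 0.1166]
eef_rot: [-0.085, 0.702, 0.085, 0.702]
contact_force: [0.5, -0.4, -0.6]
opening: 0.205
```

Emit:
{"api": "drive_tool", "payload": {"deltas": [[[0, 0, 0], [0.1, 0, 0], 0], [[0, 0, 0], [0.1, 0, 0], 0]]}}

```text
clock: 12.8
tool_pos: [0.5358, -0.1822, 0.1146]
eef_rot: [-0.085, 0.702, 0.085, 0.702]
contact_force: [0.8, -0.6, -0.1]
opening: 0.198
```

Emit:
{"api": "drive_tool", "payload": {"deltas": [[[0, 0, 0], [0.1, 0, 0], 0], [[0, 0, 0], [0.1, 0, 0], 0]]}}

```text
clock: 12.97
tool_pos: [0.5358, -0.1824, 0.1127]
eef_rot: [-0.085, 0.702, 0.085, 0.702]
contact_force: [-0.7, -0.4, -0.2]
opening: 0.2
```

Emit:
{"api": "drive_tool", "payload": {"deltas": [[[0, 0, 0], [0.1, 0, 0], 0], [[0, 0, 0], [0.1, 0, 0], 0], [[0, 0, 0], [0.1, 0, 0], 0], [[0, 0, 0], [0.1, 0, 0], 0]]}}

```text
clock: 13.3
tool_pos: [0.536, -0.1823, 0.1089]
eef_rot: [-0.085, 0.702, 0.085, 0.702]
contact_force: [-0.6, -0.4, 3.3]
opening: 0.201
```

Emit:
{"api": "drive_tool", "payload": {"deltas": [[[0, 0, 0], [0.1, 0, 0], 0], [[0, 0, 0], [0.1, 0, 0], 0], [[0, 0, 0], [0.1, 0, 0], 0], [[0, 0, 0], [0.1, 0, 0], 0]]}}

```text
clock: 13.63
tool_pos: [0.5362, -0.1822, 0.105]
eef_rot: [-0.085, 0.702, 0.085, 0.702]
contact_force: [-0.3, 0.2, 5.8]
opening: 0.202
```

Emit:
{"api": "drive_tool", "payload": {"deltas": [[[0, 0, 0], [0.1, 0, 0], 0], [[0, 0, 0], [0.1, 0, 0], 0], [[0, 0, 0], [0.1, 0, 0], 0], [[0, 0, 0], [0.1, 0, 0], 0]]}}

```text
clock: 13.97
tool_pos: [0.5362, -0.1822, 0.101]
eef_rot: [-0.085, 0.702, 0.085, 0.702]
contact_force: [-0.4, -1.1, 4.4]
opening: 0.197
```

Emit:
{"api": "drive_tool", "payload": {"deltas": [[[0, 0, 0], [0.1, 0, 0], 0], [[0, 0, 0], [0.1, 0, 0], 0], [[0, 0, 0], [0.1, 0, 0], 0]]}}

```text
clock: 14.22
tool_pos: [0.5362, -0.1822, 0.098]
eef_rot: [-0.085, 0.702, 0.085, 0.702]
contact_force: [0.6, 0.2, 5.7]
opening: 0.2
```

Here the drag is a steady 4–6 N while sliding, and the blade passes the noses, so the middle gap is the gripping one. I'll push down to a 6 mm shoulder gap and check by eye before letting go.

Emit:
{"api": "drive_tool", "payload": {"deltas": [[[0, 0, 0], [0.1, 0, 0], 0], [[0, 0, 0], [0.1, 0, 0], 0], [[0, 0, 0], [0.1, 0, 0], 0], [[0, 0, 0], [0.1, 0, 0], 0], [[0, 0, 0], [0.03, 0, 0], 0], [[0, 0, 0], [0, 0, 0], 0], [[0, 0, 0], [0, 0, 0], 0], [[0, 0, 0], [0, 0, 0], 0]]}}

```text
clock: 14.88
tool_pos: [0.5362, -0.1822, 0.0935]
eef_rot: [-0.085, 0.702, 0.085, 0.702]
contact_force: [0.7, -1.1, 3.5]
opening: 0.204
```

```bash
python3 - <<'E'
from go import *
to(.5357,-.182,.0937,13.8)
s=snap('scene','s4')
t=cv2.imread('pics/s4.png')[150:240,170:290]
cv2.imwrite('pics/crop6.png',cv2.resize(t,None,fx=6,fy=6,interpolation=cv2.INTER_CUBIC))
f=lambda w:((proj('scene',w)[0]-[170,150])*6+2.5).round(0)
st=r.get_state();M=R.from_quat(st['eef_rot']).as_matrix();p=st['tool_pos']
print('shoulder corners pred',[f(p+M@[.0177,y,.016]) for y in(-.009,.009)],'blade at cover',f(np.r_[(p+M@[0,0,.012])[:2],.07]))
E
```

```text
t 14.88 pos [ 0.5362 -0.1822  0.0935] F [ 0.68 -1.1   3.45] M [-0.23 -0.26 -0.01] open 17.9
turn deg [-0.04  0.05  0.01] shift cm in current axes [-0.02  0.03 -0.04] in target axes [-0.02  0.03 -0.04]
shoulder corners pred [array([274., 347.]), array([330., 362.])] blade at cover [313. 364.]
```

View pics/crop6.png

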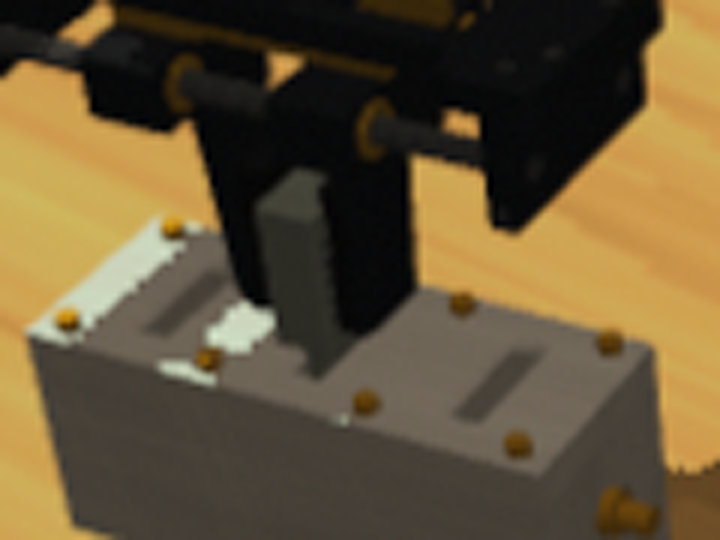

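The shoulder corners sit where predicted, about (275,345) and (328,360), roughly 6 mm above the cover. I'll release and retreat straight up.

Emit:
{"api": "drive_tool", "payload": {"deltas": [[[0, 0, 0], [0, 0, 0], 1.9], [[0, 0, 0], [0, 0, 0], 2.0], [[0, 0, 0], [0, 0, 0], 2.2], [[0, 0, 0], [0, 0, 0], 3], [[0, 0, 0], [0, 0, 0], 4], [[0, 0, 0], [0, 0, 0], 5], [[0, 0, 0], [0, 0, 0], 5], [[0, 0, 0], [0, 0, 0], 5]], "force": 10}}

```text
clock: 15.6
tool_pos: [0.5357, -0.1821, 0.0934]
eef_rot: [-0.085, 0.702, 0.085, 0.702]
contact_force: [-0.2, -0.3, 0.1]
opening: 0.565
```

Emit:
{"api": "drive_tool", "payload": {"deltas": [[[0, 0, 0], [-0.5, 0, 0], 5], [[0, 0, 0], [-1, 0, 0], 5], [[0, 0, 0], [-1.5, 0, 0], 5], [[0, 0, 0], [-2, 0, 0], 5], [[0, 0, 0], [-2, 0, 0], 5], [[0, 0, 0], [-2, 0, 0], 5], [[0, 0, 0], [-2, 0, 0], 5], [[0, 0, 0], [-1, 0, 0], 5], [[0, 0, 0], [0, 0, 0], 5], [[0, 0, 0], [0, 0, 0], 5], [[0, 0, 0], [0, 0, 0], 5]]}}

```text
clock: 16.52
tool_pos: [0.535, -0.1822, 0.2125]
eef_rot: [-0.085, 0.703, 0.085, 0.701]
contact_force: [-0.2, -0.3, -0.6]
opening: 0.569
```

```bash
python3 - <<'E'
from go import *
to(.5357,-.182,.21,13.8)
s=snap('scene','s5')
t=cv2.imread('pics/s5.png')[150:240,170:290]
cv2.imwrite('pics/crop7.png',cv2.resize(t,None,fx=6,fy=6,interpolation=cv2.INTER_CUBIC))
f=lambda w:((proj('scene',w)[0]-[170,150])*6+2.5).round(0)
B=R.from_euler('z',13.8,degrees=True).as_matrix()
for h in(.0,.0058):print(h,'shoulder',[f(np.array([.5362,-.1822,.07+h])+B@[.016,y,0]) for y in(-.009,.009)],'top',[f(np.array([.5362,-.1822,.115+h])+B@[x*.016,y*.009,0]) for x,y in((1,-1),(1,1),(-1,1),(-1,-1))])
E
```

```text
t 16.52 pos [ 0.535  -0.1822  0.2125] F [-0.21 -0.3  -0.57] M [ 0.06  0.06 -0.  ] open 50.1
turn deg [-0.04 -0.09 -0.04] shift cm in current axes [0.25 0.   0.08] in target axes [0.25 0.   0.08]
0.0 shoulder [array([277., 365.]), array([333., 380.])] top [array([252., 227.]), array([310., 241.]), array([375., 180.]), array([318., 166.])]
0.0058 shoulder [array([274., 347.]), array([330., 362.])] top [array([249., 208.]), array([307., 223.]), array([372., 162.]), array([315., 148.])]
```

View pics/crop7.png

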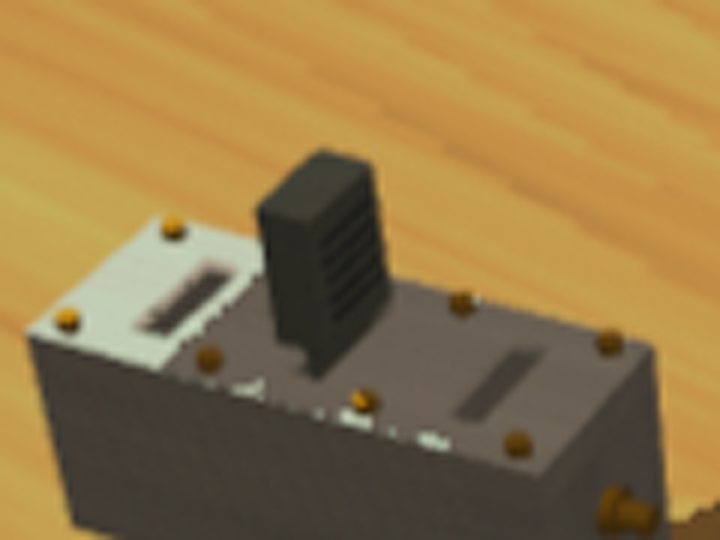

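View pics/s5.png

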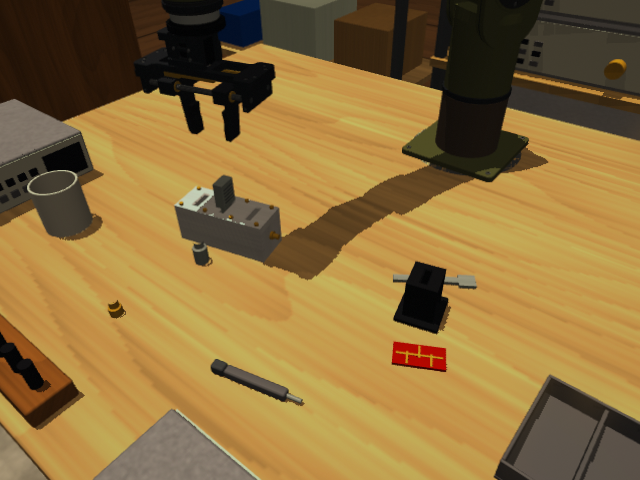

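The blade stands on its own with its shoulder about 6 mm up, at the height predicted. The attenuator (201,254), adapter (115,308), coupon (419,356) and spanner (435,281) are where they were. Handing in.

```bash
python3 -c "
from plant import r
print(r.finish_job())"
```

```text
the job is handed in; nothing more can be done
None
```

The blade is standing in the middle gap, held only by the contacts, with its shoulder about 6 mm above the cover. I handed the job in at about 16.6 s of the 67 s allowed.

- **Left gap:** too narrow. The blade met a firm stop at the expected depth, and the force was still 8.2 N at rest. I backed out after roughly 3 mm of the 6 mm that would ruin the contacts.
- **Middle gap:** this one grips. The blade passed the noses and dragged with about 4–6 N while sliding. I pushed it in to about 5.8 mm by the arm's position, then let go.
- **Right gap:** not tried, since the gripping gap was already found.

**Last checks:** after I let go and drew back, the picture shows the handle at the height predicted for 5.8 mm, so the blade did not drop. The bystanders visible in that picture had not moved, and the gripper was well clear.

**Small disagreement:** the top of the handle appeared about 1.5 px to one side of its predicted place. It looked the same before I let go. It suggests a tilt of 2° at most, or it may just be error in reading the picture. I left it as it was.

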